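# Roll a practice bone blank into its V-cradle and slide it home

### The arm

A 6-joint arm with a two-finger parallel gripper is mounted at the origin on the work surface. World frame = base frame: x ahead of the robot, y to its left, z up, the work surface at z = 0. Lengths are in m, angles in rad, forces in N, time in s.
With the tool pointing down it reaches from about 0.3 to 0.775 m from the base axis. Payload 14.6 kg.
Tool frame: the origin (TCP) lies at the very end of the fingers, on their centre line; the grasp point (between the pads) lies 19 mm behind it; x points along the fingers, y is the direction in which the jaws open and shut, and the axes are right-handed (so a half turn about x gives the same grasp; the last joint's range is limited). The gripper opens to 85 mm and grips with 20 to 120 N. Pads are 22 mm wide; open, the fingers measure 114 mm over their backs; the gripper's body (76 mm by 85 mm) begins 54 mm behind the grasp point. The pads swing forward as they close: fully open they stand 13 mm farther back than shut.
Start: joints at [1.231, 0.3, 1.521, -0, 1.321, -0.067], TCP at [0.148, 0.53, 0.231] pointing down, gripper open.
Joint ranges: [-3.03, 3.03], [-0.79, 2.21], [0.23, 2.52], [-1.04, 4.18], [0, 3.07], [-2.55, 2.55]. Speed limits (rad/s): [2.22, 2.22, 2.57, 3.14, 3.14, 3.14].

### API

Orientations are given as a unit quaternion [x, y, z, w].
In Python, from cell import arm gives the robot as it stands.
- The arm moves only by the shell command python3 -m crank 'ROWS'. ROWS is a JSON object of lists of equal length, an entry for each row: "angular": the turn, a rotation vector about the world's x, y, z in degrees, a list of three; "delta_pos": the shift along the world's x, y, z in cm, a list of three; "gripper": the opening, from -1 (shut) to 1 (fully open). A call has 1 to 12 rows; each row shifts and turns the pose as measured when the row begins; what a row does not reach is not made up. A row lasts 1/12 s, in which the tool goes at most 41.7 mm and 7.16 degrees, less where a joint would pass 70% of its speed; a pose out of reach is approached as far as the arm can. A call is refused whole if a number of a shift passes 4.17 or a number of a turn 7.16, either way. A call with a gripper value outside its range is refused whole. The fingers move at their own pace and stop on an object; the grip force is fixed at half the most. Time passes only in rows, so rows that do not move let the fingers close. It gives the time, the measured TCP pose, the force and the opening at its end, in the units of the state.
- arm.get_state(): the state, without advancing time (a new reading comes with each control period).
- arm.read_camera(name): name is "scene" or "top" or "wrist"; returns the picture (420x560x3 uint8, blue, green, red); there is no depth.
- arm.camera_model(name): a dict with "fx", "fy", "cx", "cy" (pixels), "distortion" ([k1, k2, p1, p2, k3] as OpenCV has them; the pictures are not rectified), "view" (4x4, takes a point from world to camera coordinates); the wrist camera has in their place "mount" (4x4, takes a point from camera to tool coordinates, whose origin is the TCP and whose axes are the tool frame's). Camera axes: x right, y down, z forward; pixel columns grow to the right and rows downward; lengths in m; the calibration is good to about 2 mm. A picture is of the moment at which its call begins: read the wrist's pose just before it. camera_model takes no time and is no camera call.
- arm.hand_in(): hands the job in, once; it reports no verdict.
The state is a dict: "time": time; "joints": joint angles; "dq": joint speeds; "joint_efforts": joint torques, N m; "eef_pos": TCP position; "orientation": TCP orientation; "ft_force": force on the tool from outside, world axes, zero at the start; "moment": the same for the moment, N m; "gripper_width": opening from 0.0 (shut) to 1.0 (fully open).
Only numpy, scipy, OpenCV 4.12 (cv2) and the standard library are available. Lean on these libraries where they do the work, as an engineer would, in place of code of your own. Each camera call takes 0.05 s, during which the arm holds its last target.

### The job

Push the lying cream bone blank from its side with the fingertips so that it rolls along the bench, up the ramp and down into the V-groove of the aluminium cradle. Then slide it along the groove until its end touches the orange end stop, and leave it lying there. Never pinch or lift the blank, and leave the standing spare blank, the specimen jar and the kidney dish where they are.

Things in the scene. Friction and masses are not known exactly. Their poses are not given: they have to be found in the camera images.
- blank: Bone blank to roll: smooth solid cylinder, cream, brown ends, 36 mm diameter, 110 mm long, 0.13-0.25 kg, on the bench 180-250 mm from the groove, on the cradle's -y side, askew to it by up to 0.12 rad. Origin at its centre (18 mm above the bench); x along its axis, 55 mm to each end. A purple stripe along it marks its +z, up at the start. It rolls straight across its axis, hard to turn.
- cradle: Aluminium V-cradle, fixed, within 0.3 rad of square with the robot. Origin on the bench under the groove's bottom line, mid-length. x along the groove (from -100 to +100 mm; -x end open, orange end stop at +x), y across, z up. Groove faces slope 30 degrees from a bottom line 2 mm above the bench, at y = 0. A blank lying in it has its axis at y = 0, z = 23 mm.
- cradle_ramp (a point): Middle of the crest of the cradle's entry ramp, where blanks roll in: 9 mm above the bench, at y = -12 mm in the cradle frame. The smooth ramp, as long as the groove, rises to it from the bench at y = -60 mm; beyond it the groove begins. Axes as the cradle's. Ramp and groove help to square an askew blank as it is pushed in.
- cradle_fence (a point): Middle of the top inner edge of the back fence, which runs along the groove's far side: 34 mm above the bench, at y = +20 mm in the cradle frame; the fence is 10 mm thick. Axes as the cradle's.
- cradle_stop (a point): Point on the inner face of the orange end stop (x = +100 mm in the cradle frame) where the middle of the blank's end comes to rest, 23 mm above the bench; the blank's centre is then at x = +45 mm. The stop is a plate 8 mm thick, 40 mm high, from y = -14 to +30 mm. Axes as the cradle's.
- spare_blank: Bystander: an identical cream blank, without stripe, standing loose on its end, 36 mm in diameter, 110 mm tall. Origin at the centre of its underside. Not to be disturbed.
- specimen_jar: Bystander: clear loose jar with a red lid, 52 mm in diameter, 65 mm tall. Origin at the centre of its underside. Not to be disturbed.
- dish: Bystander: loose steel kidney dish about 220 mm by 105 mm, 41 mm high, standing to the right of the work. Origin under about its middle, its x axis along its length. Not to be disturbed.
Things that resemble listed ones, but are neither listed nor needed, are in the scene too. What is shaped like the blank but black or blue is not meant.

How it is judged:
On the way, in this order (a step that is already met when the one before it is completed fails the run):
1. the blank rolls over on the bench, so that its stripe has faced down, before it reaches the cradle (angle between blank's own z axis and vertical above 2.2 rad and y of blank in the frame of cradle below -0.05 m and height (world z) of blank below 0.025 m), for 0.04 s.
2. the blank lies down in the V-groove, in line with it (y of blank in the frame of cradle between -0.004 and 0.004 m and z of blank in the frame of cradle between 0.019 and 0.025 m and angle between the x axis of blank and the x axis of cradle, either way round below 0.06 rad), for 0.2 s.
At the end, for the whole second after the job is handed in: The blank lies at rest in the V-groove (axis within 4 mm of the groove's centre line, in line with it to 0.06 rad, down on both faces), its end against the orange end stop (gap under 3 mm), the robot is clear, and the three bystanders are upright and within 15 mm of their starting places (all of step 2 and x of blank in the frame of cradle between 0.042 and 0.048 m and linear speed of blank below 0.01 m/s and distance of each of spare_blank, specimen_jar, dish from where it was at the start of the episode below 0.015 m and angle between each of spare_blank, specimen_jar's own z axis and vertical below 0.1 rad); the robot touches nothing.
It fails at once if the blank is lifted (its centre more than 45 mm above the bench) (height (world z) of blank above 0.045 m).
It fails at once if the blank is taken between the fingers (the grasp point inside it) (x of the grasp point in the frame of blank between -0.05 and 0.05 m and y of the grasp point in the frame of blank between -0.011 and 0.011 m and z of the grasp point in the frame of blank between -0.011 and 0.011 m).
It fails at once if a bystander is pushed more than 15 mm or knocked over (distance of any of spare_blank, specimen_jar, dish from where it was at the start of the episode above 0.015 m or angle between any of spare_blank, specimen_jar's own z axis and vertical above 0.3 rad).
It also fails if it takes over 48 s, if anything falls off the work surface, if the arm or the gripper's body presses on something with over 40 N, if the wrist force passes 120 N, or if a joint passes its speed limit or range.

## Working session

There is one attempt and no reset: what is moved stays moved. The work goes in short steps, Python scripts to look and compute and a shell command to move; the robot and the scene stay as the last step left them, time stands still between calls to the robot, and variables do not carry over. Pictures are saved under pics/ and viewed, and the job is handed in when it is done.

```bash
ls; mkdir -p pics; python3 - <<'E'
from cell import arm
import cv2
for n in ("scene","top"):
    cv2.imwrite(f"pics/{n}0.png",arm.read_camera(n))
    m=arm.camera_model(n); print(n,m)
print(arm.get_state())
E
```

```text
pics
scene {'fx': 528.5952861510808, 'fy': 528.5952861510808, 'cx': 286.507075899062, 'cy': 213.13450646261813, 'distortion': array([0.04828174, 0.        , 0.        , 0.        , 0.        ]), 'view': array([[-0.62357755,  0.78174421, -0.00519874,  0.46152336],
       [ 0.5702816 ,  0.45033044, -0.68700901, -0.29340309],
       [-0.53472417, -0.43136814, -0.7266303 ,  1.95344179],
       [ 0.        ,  0.        ,  0.        ,  1.        ]])}
top {'fx': 505.009498859186, 'fy': 505.009498859186, 'cx': 280.66189192176, 'cy': 213.17154357883206, 'distortion': array([-0.17632821,  0.        ,  0.        ,  0.        ,  0.        ]), 'view': array([[-0.0945862 , -0.99551365,  0.00245545, -0.00478987],
       [-0.97451895,  0.09208697, -0.20453071,  0.64382391],
       [ 0.203387  , -0.02173867, -0.97885707,  1.08042675],
       [ 0.        ,  0.        ,  0.        ,  1.        ]])}
{'time': 0.1, 'joints': array([ 1.23138848e+00,  3.00416002e-01,  1.52152157e+00, -2.44290275e-05,
        1.32068794e+00, -6.65830883e-02]), 'dq': array([-1.01768698e-03, -3.39986408e-03, -1.91023618e-03,  9.13157000e-05,
       -3.78288928e-04, -6.58301582e-04]), 'joint_efforts': array([ 1.92625455e-03, -5.44373953e+01, -3.62364399e+01, -1.08876447e-04,
        3.06364869e-03,  6.41786255e-05]), 'eef_pos': array([0.14812917, 0.52946129, 0.23077671]), 'orientation': array([ 0.09579775,  0.70060356, -0.09651647,  0.70047271]), 'ft_force': array([-0.54054545, -0.57857498,  0.19843115]), 'moment': array([ 0.02336337, -0.04785249,  0.03389479]), 'gripper_width': 1.0021364408014692}
```

View pics/scene0.png

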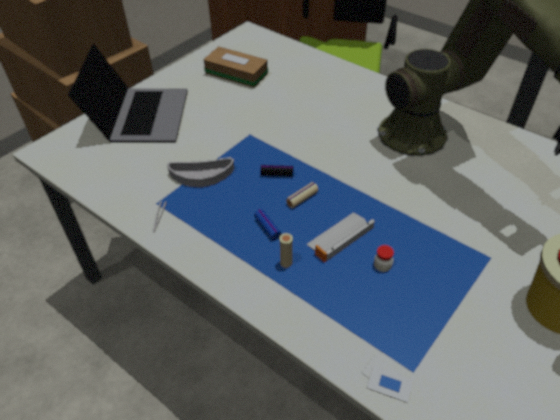

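View pics/top0.png

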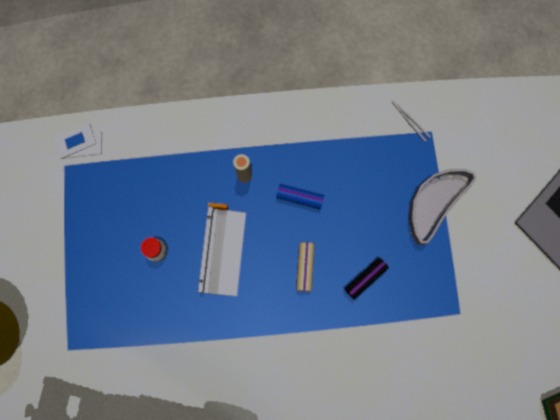

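The top view shows the cradle at about (222,250) with its orange stop at (217,206), the spare at (242,163), the jar at (152,248) and the dish at (435,205). Three cylinders are lying down: cream (306,267), blue (300,196) and black (367,278). Only the cream one, with its purple stripe, fits the description. I'll confirm it in a crop.

```bash
python3 - <<'E'
import cv2
im=cv2.imread("pics/top0.png")
c=im[190:310,190:340]; cv2.imwrite("pics/crop0.png",cv2.resize(c,None,fx=5,fy=5,interpolation=cv2.INTER_CUBIC))
c=im[140:220,190:340]; cv2.imwrite("pics/crop1.png",cv2.resize(c,None,fx=5,fy=5,interpolation=cv2.INTER_CUBIC))
E
```

```text
(no output)
```

View pics/crop0.png

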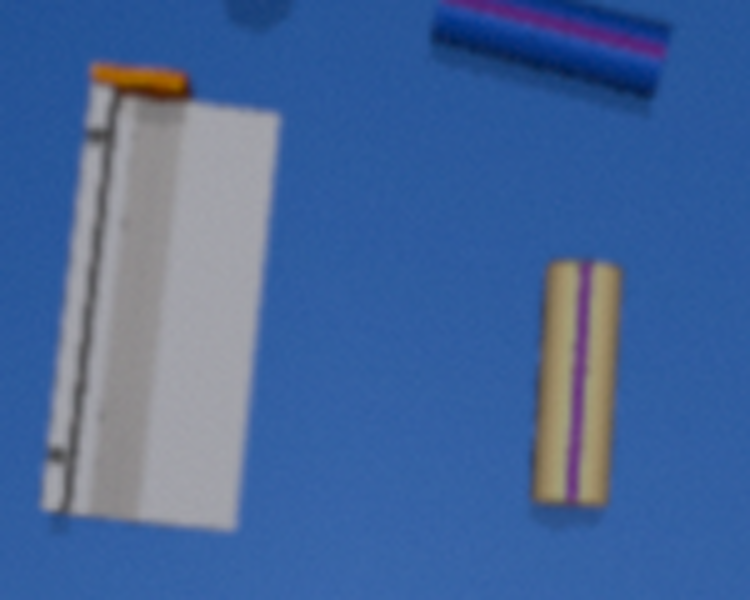

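View pics/crop1.png

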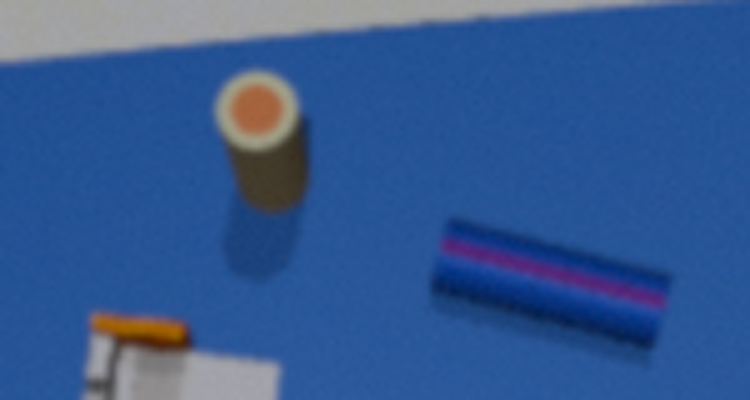

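The crop confirms it. The cream blank's stripe runs from (587,263) to (571,502) in the crop, at z = 36 mm. The ramp foot runs from (281,113) to (237,528) at z = 0, and the crest from (187,105) to (140,520).

```bash
cat > h.py <<'E'
import numpy as np,cv2
from cell import arm
def unproj(cam,px,z):
    m=arm.camera_model(cam);K=np.array([[m['fx'],0,m['cx']],[0,m['fy'],m['cy']],[0,0,1]])
    p=cv2.undistortPoints(np.array([[px]],float),K,m['distortion'])[0,0]
    R=m['view'][:3,:3];t=m['view'][:3,3];d=R.T@np.array([p[0],p[1],1]);o=-R.T@t
    return o+d*(z-o[2])/d[2]
def crop(px,ox=190,oy=190,s=5): return ((px[0]+.5)/s-.5+ox,(px[1]+.5)/s-.5+oy)
def proj(cam,P):
    m=arm.camera_model(cam);K=np.array([[m['fx'],0,m['cx']],[0,m['fy'],m['cy']],[0,0,1]])
    r=cv2.Rodrigues(m['view'][:3,:3])[0]
    return cv2.projectPoints(np.array(P,float).reshape(-1,3),r,m['view'][:3,3],K,m['distortion'])[0].reshape(-1,2)
E
python3 - <<'E'
from h import *
def seg(n,a,b,z):
    A,B=unproj('top',crop(a),z),unproj('top',crop(b),z)
    d=A-B; print(n,A.round(4),B.round(4),'len',np.linalg.norm(d).round(4),'ang',np.arctan2(d[1],d[0]).round(4)); return A,B
f=seg('foot',(281,113),(237,528),0)
c=seg('crest',(187,103),(140,520),.009)
g=seg('bottom',(133,100),(90,515),.002)
b=seg('stripe',(587,263),(571,502),.036)
seg('blankL',(548,264),(534,501),.018); seg('blankR',(621,266),(607,504),.018)
F=sum(f)/2; d=f[0]-f[1]; a=np.arctan2(d[1],d[0]); 
print('spare',unproj('top',crop((257,110),oy=140),.11))
print('jar',unproj('top',(151.5,248),.065))
for p in [(473,175),(425,243),(410,215),(440,172)]: print('dish',unproj('top',p,.041).round(3))
print('blue', [unproj('top',p,.018).round(3) for p in [(277,196),(322,200)]])
print('black', [unproj('top',p,.018).round(3) for p in [(347,292),(387,265)]])
E
```

```text
foot [0.6646 0.0164 0.    ] [0.4687 0.0533 0.    ] len 0.1993 ang -0.1862
crest [0.6718 0.0605 0.009 ] [0.476  0.0974 0.009 ] len 0.1993 ang -0.1862
bottom [0.6773 0.087  0.002 ] [0.4807 0.1215 0.002 ] len 0.1996 ang -0.1737
stripe [ 0.573  -0.1202  0.036 ] [ 0.4644 -0.1016  0.036 ] len 0.1101 ang -0.1696
blankL [ 0.5768 -0.1032  0.018 ] [ 0.4674 -0.0856  0.018 ] len 0.1108 ang -0.1592
blankR [ 0.5726 -0.1372  0.018 ] [ 0.4628 -0.119   0.018 ] len 0.1113 ang -0.1639
spare [0.75715882 0.01265119 0.11      ]
jar [0.58802372 0.23386617 0.065     ]
dish [ 0.696 -0.541  0.041]
dish [ 0.543 -0.394  0.041]
dish [ 0.613 -0.368  0.041]
dish [ 0.711 -0.458  0.041]
blue [array([ 0.693, -0.062,  0.018]), array([ 0.673, -0.168,  0.018])]
black [array([ 0.451, -0.202,  0.018]), array([ 0.504, -0.303,  0.018])]
```

```bash
python3 - <<'E'
from h import *
from scipy.spatial.transform import Rotation as R
s=arm.get_state(); M=R.from_quat(s['orientation']).as_matrix();print(M.round(3), np.degrees(np.arctan2(M[1,1],M[0,1])))
O=np.array([.577,.0923]);a=-.184
for z,y in((0,-.06),(.009,-.012),(.034,.02)):
  print(y,proj('top',[[*(O+x*np.array([np.cos(a),np.sin(a)])+y*np.array([-np.sin(a),np.cos(a)])),z] for x in(-.1,.1)]).round(1).tolist())
E
```

```text
[[-0.     0.269  0.963]
 [-0.001  0.963 -0.269]
 [-1.    -0.001 -0.   ]] 74.36864143728447
-0.06 [[237.7, 295.6], [246.4, 212.3]]
-0.012 [[217.0, 293.4], [226.2, 209.7]]
0.02 [[201.8, 291.5], [211.7, 206.3]]
```

```bash
python3 -m crank '{"delta_pos":[[1.7,-3.3,0],[1.7,-3.3,0],[1.7,-3.3,0],[1.7,-3.3,0],[1.7,-3.3,0],[1.7,-3.3,0],[1.7,-3.3,0],[1.7,-3.3,0],[1.7,-3.3,0],[1.7,-3.3,0],[1.7,-3.3,0],[1.7,-3.3,0]],"angular":[[0,0,-5],[0,0,-5],[0,0,-5],[0,0,-5],[0,0,-5],[0,0,-5],[0,0,-5],[0,0,-5],[0,0,-5],[0,0,-5],[0,0,-5],[0,0,-5]],"gripper":[0,0,0,0,0,0,0,0,0,0,0,0]}'
cat >> h.py <<'E'
from scipy.spatial.transform import Rotation as R
O=np.array([.577,.0923]);A=-.184
U=np.array([np.cos(A),np.sin(A)]);V=np.array([-U[1],U[0]])
def st():
    s=arm.get_state();M=R.from_quat(s['orientation']).as_matrix();p=s['eef_pos']
    d=p[:2]-O
    print('t',round(s['time'],2),'tcp',p.round(4),'yaw',np.degrees(np.arctan2(M[1,1],M[0,1])).round(2),'down',M[:,0].round(3),'w',round(s['gripper_width'],3),'F',s['ft_force'].round(2),'cradle',(d@U).round(4),(d@V).round(4))
E
python3 -c "from h import *;st()"
```

```text
time: 1.1
eef_pos: [0.3519, 0.1178, 0.2267]
orientation: [0.442, 0.552, -0.445, 0.549]
ft_force: [1.0, 0.8, -0.7]
gripper_width: 0.497
t 1.1 tcp [0.3519 0.1178 0.2267] yaw 12.27 down [-0.006 -0.001 -1.   ] w 0.497 F [ 1.05  0.84 -0.71] cradle -0.2259 -0.0161
```

```bash
python3 -m crank '{"delta_pos":[[1.6,-2.9,-1.2],[1.6,-2.9,-1.2],[1.6,-2.9,-1.2],[1.6,-2.9,-1.2],[1.6,-2.9,-1.2],[1.6,-2.9,-1.2],[1.6,-2.9,-1.2],[1.6,-2.9,-1.2],[1.6,-2.9,-1.2],[1.6,-2.9,-1.2],[0,0,0],[0,0,0]],"angular":[[0,0,-2.2],[0,0,-2.2],[0,0,-2.2],[0,0,-2.2],[0,0,-2.2],[0,0,-2.2],[0,0,-2.2],[0,0,-2.2],[0,0,-2.2],[0,0,-2.2],[0,0,0],[0,0,0]],"gripper":[0,0,0,0,0,0,0,0,0,0,0,0]}'
python3 - <<'E'
from h import *
st(); cv2.imwrite('pics/w1.png',arm.read_camera('wrist'))
E
```

```text
time: 2.1
eef_pos: [0.5166, -0.1952, 0.0976]
orientation: [-0.547, -0.448, 0.549, -0.444]
ft_force: [-0.9, 0.3, 0.5]
gripper_width: 0.498
t 2.1 tcp [ 0.5166 -0.1952  0.0976] yaw -11.72 down [-0.006  0.003 -1.   ] w 0.498 F [-0.91  0.25  0.5 ] cradle -0.0068 -0.2937
```

View pics/w1.png

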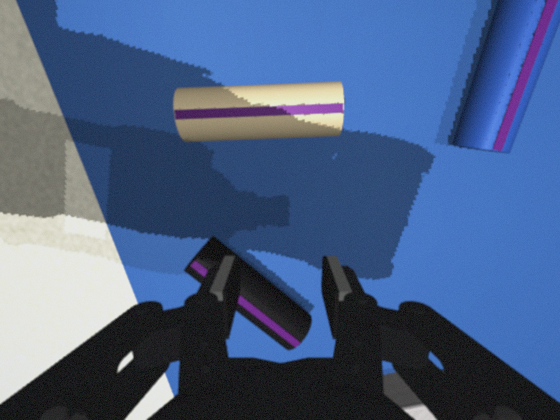

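The wrist view shows the cream blank at about (259,112) and the fingers centred at column 280. That puts the fingers slightly too far to +x and above the black decoy's end, so I'll shift before descending.

```bash
python3 -m crank '{"delta_pos":[[-0.4,1.7,0],[-0.4,1.7,0],[0,0,0],[0,0,-2.2],[0,0,-2.2],[0,0,-2],[0,0,-1],[0,0,0],[0,0,0]],"angular":[[0,0,0.9],[0,0,0.8],[0,0,0],[0,0,0],[0,0,0],[0,0,0],[0,0,0],[0,0,0],[0,0,0]],"gripper":[0,0,0,0,0,0,0,0,0]}'
python3 - <<'E'
from h import *
st(); cv2.imwrite('pics/w2.png',arm.read_camera('wrist'))
E
```

```text
time: 2.9
eef_pos: [0.5082, -0.1555, 0.0267]
orientation: [0.54, 0.457, -0.539, 0.457]
ft_force: [0.1, 0.3, -0.5]
gripper_width: 0.501
t 2.9 tcp [ 0.5082 -0.1555  0.0267] yaw -9.45 down [ 0.001 -0.001 -1.   ] w 0.501 F [ 0.05  0.32 -0.47] cradle -0.0223 -0.2562
```

View pics/w2.png

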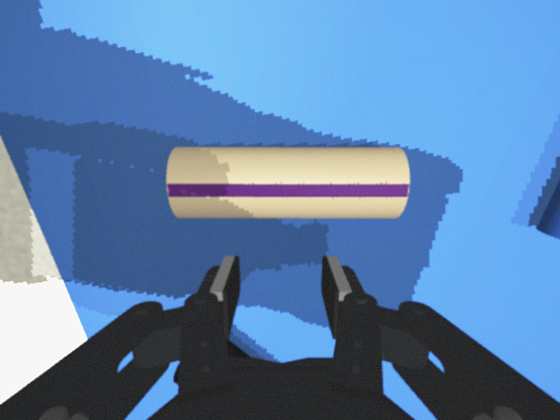

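```bash
python3 -m crank '{"delta_pos":[[0.2,0,-0.9],[0.1,0,-0.4],[0,0,0],[0.1,0.5,0],[0.1,0.5,0],[0.1,0.5,0],[0.1,0.5,0],[0.1,0.5,0],[0.1,0.5,0],[0.1,0.5,0],[0.1,0.5,0],[0.1,0.5,0]],"angular":[[0,0,0],[0,0,0],[0,0,0],[0,0,0],[0,0,0],[0,0,0],[0,0,0],[0,0,0],[0,0,0],[0,0,0],[0,0,0],[0,0,0]],"gripper":[0,0,0,0,0,0,0,0,0,0,0,0]}'
python3 - <<'E'
from h import *
st(); cv2.imwrite('pics/w3.png',arm.read_camera('wrist'))
E
```

```text
time: 3.95
eef_pos: [0.5234, -0.1068, 0.0167]
orientation: [0.541, 0.455, -0.538, 0.459]
ft_force: [-0.2, -0.4, -0.6]
gripper_width: 0.504
t 3.95 tcp [ 0.5234 -0.1068  0.0167] yaw -9.46 down [ 0.007 -0.003 -1.   ] w 0.504 F [-0.19 -0.35 -0.59] cradle -0.0162 -0.2056
```

View pics/w3.png

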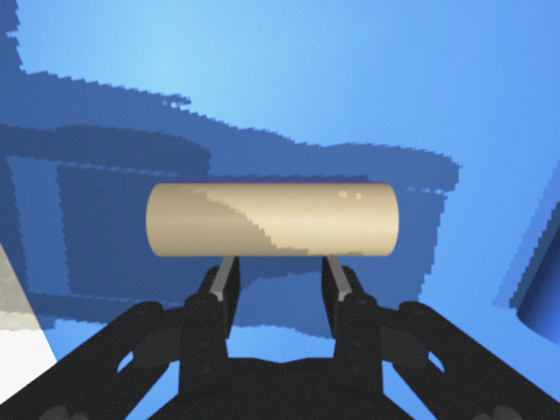

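The blank is rolling straight: the stripe has moved to the far edge and the blank spans columns 146–399. I'll keep pushing.

```bash
python3 -m crank '{"delta_pos":[[0.1,0.5,-0.2],[0.1,0.5,-0.2],[0.1,0.5,0],[0.1,0.5,0],[0.1,0.5,0],[0.1,0.5,0],[0.1,0.5,0],[0.1,0.5,0],[0.1,0.5,0],[0.1,0.5,0],[0.1,0.5,0],[0.1,0.5,0]],"angular":[[0,0,0],[0,0,0],[0,0,0],[0,0,0],[0,0,0],[0,0,0],[0,0,0],[0,0,0],[0,0,0],[0,0,0],[0,0,0],[0,0,0]],"gripper":[0,0,0,0,0,0,0,0,0,0,0,0]}'
python3 - <<'E'
from h import *
st(); cv2.imwrite('pics/w4.png',arm.read_camera('wrist'))
E
```

```text
time: 5.0
eef_pos: [0.5366, -0.04, 0.0122]
orientation: [0.541, 0.455, -0.538, 0.459]
ft_force: [-0.3, 0.4, 0.9]
gripper_width: 0.5
t 5.0 tcp [ 0.5366 -0.04    0.0122] yaw -9.46 down [ 0.007 -0.003 -1.   ] w 0.5 F [-0.29  0.4   0.94] cradle -0.0155 -0.1374
```

View pics/w4.png

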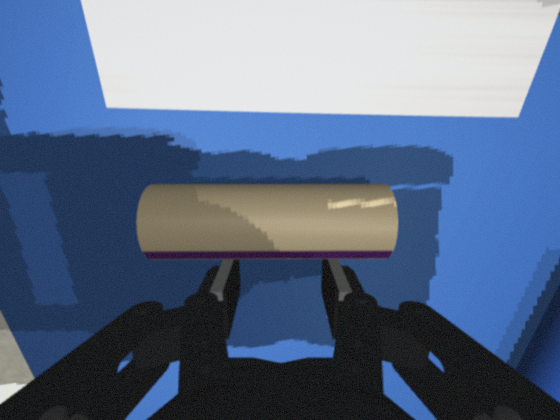

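The stripe has passed underneath to the near edge, so it has faced down on the bench (blank at y ≈ -0.108). Next is the ramp. I'm yawing about -1° to square up with the cradle.

```bash
python3 -m crank '{"delta_pos":[[0.1,0.5,0],[0.1,0.5,0],[0.1,0.5,0],[0.1,0.5,0],[0.1,0.5,0],[0.1,0.5,0],[0.1,0.5,0],[0.1,0.5,0.1],[0.1,0.5,0.1],[0.1,0.5,0.1],[0.1,0.5,0.1],[0.1,0.5,0.1]],"angular":[[0,0,-0.5],[0,0,-0.5],[0,0,0],[0,0,0],[0,0,0],[0,0,0],[0,0,0],[0,0,0],[0,0,0],[0,0,0],[0,0,0],[0,0,0]],"gripper":[0,0,0,0,0,0,0,0,0,0,0,0]}'
python3 - <<'E'
from h import *
st(); cv2.imwrite('pics/w5.png',arm.read_camera('wrist'))
E
```

```text
time: 6.05
eef_pos: [0.5498, 0.0265, 0.0176]
orientation: [0.545, 0.45, -0.543, 0.454]
ft_force: [-0.4, -1.7, -0.3]
gripper_width: 0.499
t 6.05 tcp [0.5498 0.0265 0.0176] yaw -10.56 down [ 0.007 -0.003 -1.   ] w 0.499 F [-0.36 -1.66 -0.29] cradle -0.0146 -0.0697
```

View pics/w5.png

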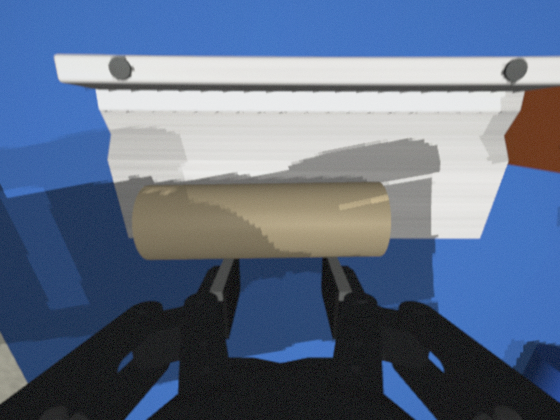

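Blank is on the ramp at cradle x ≈ -22 mm, parallel to the fence (rows 183 and 260 level), so its ends lie inside the cradle.

```bash
python3 -m crank '{"delta_pos":[[0.1,0.5,0],[0.1,0.5,0],[0.1,0.5,0],[0.1,0.4,0],[0.1,0.4,0],[0.1,0.4,0],[0.1,0.4,0]],"angular":[[0,0,0],[0,0,0],[0,0,0],[0,0,0],[0,0,0],[0,0,0],[0,0,0]],"gripper":[0,0,0,0,0,0,0]}'
python3 - <<'E'
from h import *
st(); cv2.imwrite('pics/w6.png',arm.read_camera('wrist'))
E
```

```text
time: 6.68
eef_pos: [0.5577, 0.0612, 0.0178]
orientation: [0.545, 0.45, -0.543, 0.454]
ft_force: [-0.5, 0.3, 0.5]
gripper_width: 0.498
t 6.68 tcp [0.5577 0.0612 0.0178] yaw -10.55 down [ 0.007 -0.003 -1.   ] w 0.498 F [-0.5   0.3   0.52] cradle -0.0133 -0.0341
```

View pics/w6.png

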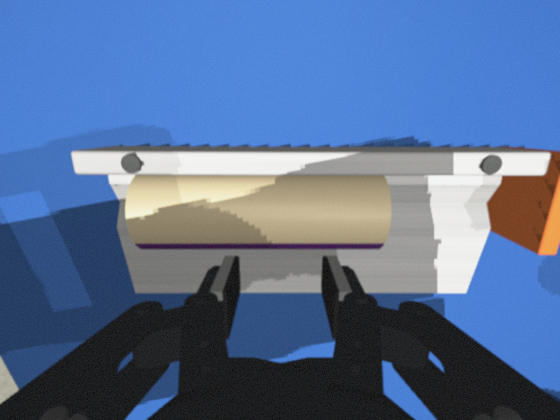

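The blank has dropped clear of the fingers into the groove. I'll back off, rise, close the fingers, move over to the open end and check.

```bash
python3 -m crank '{"delta_pos":[[-0.2,-1.2,0],[-0.2,-1.2,0],[0,0,2.5],[0,0,3],[0,0,3],[-2.1,1.8,0],[-2.1,1.8,0],[-2.1,1.8,0],[-2.1,1.8,0],[0,0,0],[0,0,0]],"angular":[[0,0,0],[0,0,0],[0,0,0],[0,0,0],[0,0,0],[0,0,0],[0,0,0],[0,0,0],[0,0,0],[0,0,0],[0,0,0]],"gripper":[0,0,0,0,-1,-1,-1,-1,-1,-1,-1]}'
python3 - <<'E'
from h import *
st(); cv2.imwrite('pics/w7.png',arm.read_camera('wrist'))
t=arm.read_camera('top');cv2.imwrite('pics/t7.png',cv2.resize(t[190:310,190:340],None,fx=5,fy=5,interpolation=cv2.INTER_CUBIC))
E
```

```text
time: 7.65
eef_pos: [0.464, 0.1006, 0.106]
orientation: [0.547, 0.448, -0.544, 0.452]
ft_force: [0.0, -0.3, 0.4]
gripper_width: -0.003
t 7.65 tcp [0.464  0.1006 0.106 ] yaw -10.97 down [ 0.007 -0.003 -1.   ] w -0.003 F [ 0.03 -0.32  0.44] cradle -0.1126 -0.0125
```

View pics/w7.png

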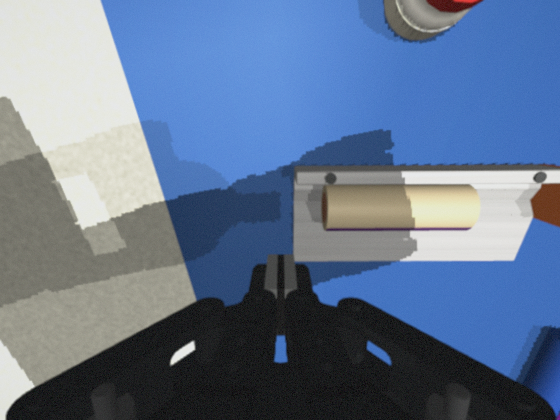

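View pics/t7.png

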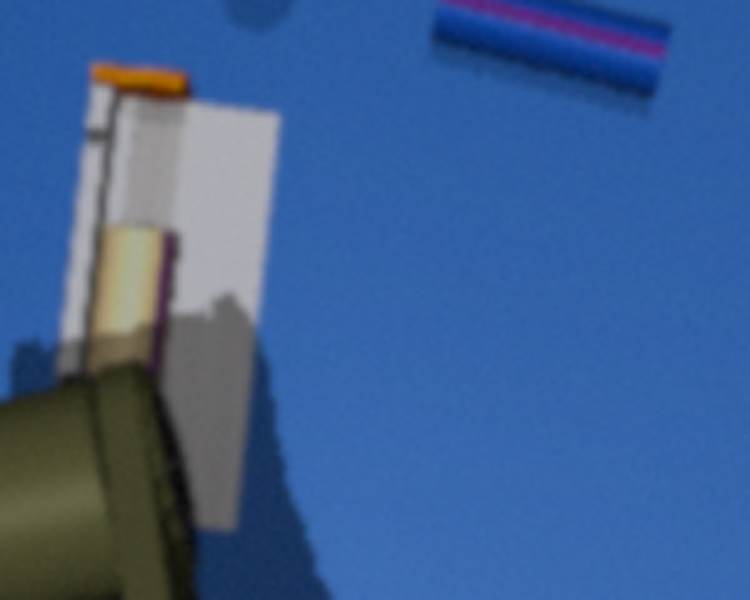

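```bash
python3 - <<'E'
from h import *
for p,z in [((137,228),.041),((104,228),.023),((178,234),.023),((160,370),.023)]:
    d=unproj('top',crop(p),z)[:2]-O; print((d@U).round(4),(d@V).round(4))
def wr(px,z):
    m=arm.camera_model('wrist');s=arm.get_state();T=np.eye(4);T[:3,:3]=R.from_quat(s['orientation']).as_matrix();T[:3,3]=s['eef_pos'];T=T@m['mount']
    K=np.array([[m['fx'],0,m['cx']],[0,m['fy'],m['cy']],[0,0,1]])
    p=cv2.undistortPoints(np.array([[px]],float),K,m['distortion'])[0,0];d=T[:3,:3]@[p[0],p[1],1];o=T[:3,3]
    q=o+d*(z-o[2])/d[2];e=q[:2]-O;print(px,(e@U).round(4),(e@V).round(4))
wr((327,207),.041);wr((478,207),.041);wr((294,262),0);wr((514,261),0);wr((400,231),.02);wr((294,168),.034);wr((533,184),.034)
E
```

```text
0.0317 -0.0014
0.033 0.0166
0.0334 -0.0184
-0.031 -0.017
(327, 207) -0.0779 0.0033
(478, 207) 0.0307 0.0022
(294, 262) -0.0993 -0.0599
(514, 261) 0.1007 -0.0606
(400, 231) -0.0142 -0.0233
(294, 168) -0.1016 0.0307
(533, 184) 0.0718 0.0172
```

```bash
python3 -m crank '{"delta_pos":[[0.2,1.1,0],[0,0,-2.5],[0,0,-2.5],[0,0,-2.2],[0,0,-1],[0,0,-0.4],[0,0,0],[0,0,0]],"angular":[[0,0,0.4],[0,0,0],[0,0,0],[0,0,0],[0,0,0],[0,0,0],[0,0,0],[0,0,0]],"gripper":[-1,-1,-1,-1,-1,-1,-1,-1]}'
python3 - <<'E'
from h import *
st(); cv2.imwrite('pics/w8.png',arm.read_camera('wrist'))
E
```

```text
time: 8.42
eef_pos: [0.4721, 0.1109, 0.0174]
orientation: [0.547, 0.448, -0.543, 0.453]
ft_force: [0.4, -0.8, 0.9]
gripper_width: -0.004
t 8.42 tcp [0.4721 0.1109 0.0174] yaw -10.85 down [ 0.01  -0.002 -1.   ] w -0.004 F [ 0.35 -0.78  0.94] cradle -0.1066 -0.0009
```

View pics/w8.png

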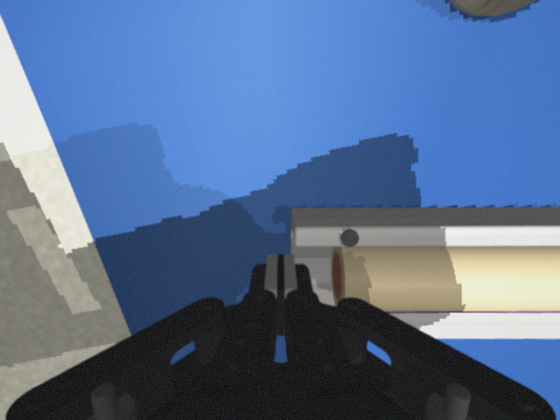

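The fingers are in line with the blank's brown end at (338,275) and still clear of it. Starting the slide.

```bash
python3 -m crank '{"delta_pos":[[0.5,-0.09,0],[0.5,-0.09,0],[0.5,-0.09,0],[0.5,-0.09,0],[0.5,-0.09,0],[0.5,-0.09,0],[0.5,-0.09,0],[0.5,-0.09,0],[0.5,-0.09,0],[0.5,-0.09,0],[0.5,-0.09,0]],"angular":[[0,0,0],[0,0,0],[0,0,0],[0,0,0],[0,0,0],[0,0,0],[0,0,0],[0,0,0],[0,0,0],[0,0,0],[0,0,0]],"gripper":[-1,-1,-1,-1,-1,-1,-1,-1,-1,-1,-1]}'
python3 - <<'E'
from h import *
st(); cv2.imwrite('pics/w9.png',arm.read_camera('wrist'))
E
```

```text
time: 9.38
eef_pos: [0.5343, 0.1002, 0.021]
orientation: [0.549, 0.447, -0.541, 0.454]
ft_force: [-1.4, 0.3, 0.7]
gripper_width: 0.003
t 9.38 tcp [0.5343 0.1002 0.021 ] yaw -10.85 down [ 0.015 -0.001 -1.   ] w 0.003 F [-1.4   0.26  0.69] cradle -0.0434 -0.0001
```

View pics/w9.png

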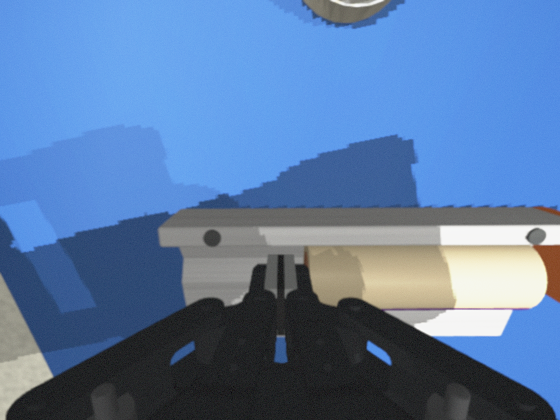

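```bash
python3 -m crank '{"delta_pos":[[0.4,-0.07,-0.1],[0.4,-0.07,-0.1],[0.3,-0.05,-0.1],[0.2,-0.04,0],[0,0,0]],"angular":[[0,0,0],[0,0,0],[0,0,0],[0,0,0],[0,0,0]],"gripper":[-1,-1,-1,-1,-1]}'
python3 -c "from h import *;st()"
python3 -m crank '{"delta_pos":[[0.2,-0.04,0],[0.2,-0.04,0]],"angular":[[0,0,0],[0,0,0]],"gripper":[-1,-1]}'
python3 -c "from h import *;st();cv2.imwrite('pics/w10.png',arm.read_camera('wrist'))"
```

```text
time: 9.85
eef_pos: [0.5497, 0.0975, 0.0176]
orientation: [0.549, 0.447, -0.541, 0.454]
ft_force: [0.4, -0.5, -0.6]
gripper_width: -0.001
t 9.85 tcp [0.5497 0.0975 0.0176] yaw -10.86 down [ 0.016 -0.001 -1.   ] w -0.001 F [ 0.4  -0.46 -0.61] cradle -0.0278 0.0001
time: 10.02
eef_pos: [0.5536, 0.0967, 0.0175]
orientation: [0.549, 0.447, -0.541, 0.454]
ft_force: [-6.1, 2.2, 1.4]
gripper_width: -0.003
t 10.02 tcp [0.5536 0.0967 0.0175] yaw -10.86 down [ 0.015 -0.001 -1.   ] w -0.003 F [-6.12  2.22  1.43] cradle -0.0238 0.0
```

View pics/w10.png

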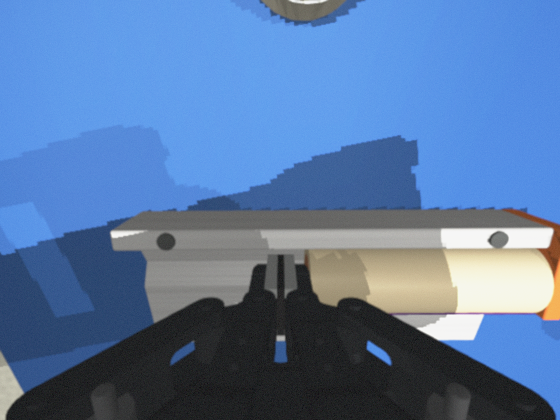

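Force rose to 6 N (it was about 1 N while sliding), close to the predicted stop. One more nudge to confirm.

```bash
python3 -m crank '{"delta_pos":[[0.1,-0.02,0],[0.1,-0.02,0]],"angular":[[0,0,0],[0,0,0]],"gripper":[-1,-1]}'
python3 -c "from h import *;st()"
```

```text
time: 10.23
eef_pos: [0.5535, 0.0967, 0.0171]
orientation: [0.547, 0.448, -0.543, 0.453]
ft_force: [-11.8, 2.3, 6.7]
gripper_width: -0.004
t 10.23 tcp [0.5535 0.0967 0.0171] yaw -10.85 down [ 0.009 -0.001 -1.   ] w -0.004 F [-11.79   2.28   6.75] cradle -0.0239 -0.0
```

The arm is blocked at the stop with rising force. I'll back off gently along -x, rise and look.

```bash
python3 -m crank '{"delta_pos":[[-0.5,0.09,0],[-1,0.2,0],[-1,0.2,0],[0,0,3],[0,0,4],[0,0,4],[-3,0.5,3],[-3,0.5,3],[-3,0.5,2],[0,0,0],[0,0,0]],"angular":[[0,0,0],[0,0,0],[0,0,0],[0,0,0],[0,0,0],[0,0,0],[0,0,0],[0,0,0],[0,0,0],[0,0,0],[0,0,0]],"gripper":[-1,-1,-1,-1,-1,-1,-1,-1,-1,-1,-1]}'
python3 - <<'E'
from h import *
st(); t=arm.read_camera('top');cv2.imwrite('pics/t11full.png',t);cv2.imwrite('pics/t11.png',cv2.resize(t[190:310,190:340],None,fx=5,fy=5,interpolation=cv2.INTER_CUBIC))
t=arm.read_camera('scene');cv2.imwrite('pics/s11.png',cv2.resize(t[150:290,250:430],None,fx=4,fy=4,interpolation=cv2.INTER_CUBIC))
E
```

```text
time: 11.15
eef_pos: [0.4339, 0.1163, 0.2119]
orientation: [0.549, 0.447, -0.541, 0.453]
ft_force: [0.2, 0.6, -0.8]
gripper_width: -0.001
t 11.15 tcp [0.4339 0.1163 0.2119] yaw -10.87 down [ 0.014 -0.    -1.   ] w -0.001 F [ 0.21  0.63 -0.8 ] cradle -0.1451 -0.0026
```

View pics/t11.png

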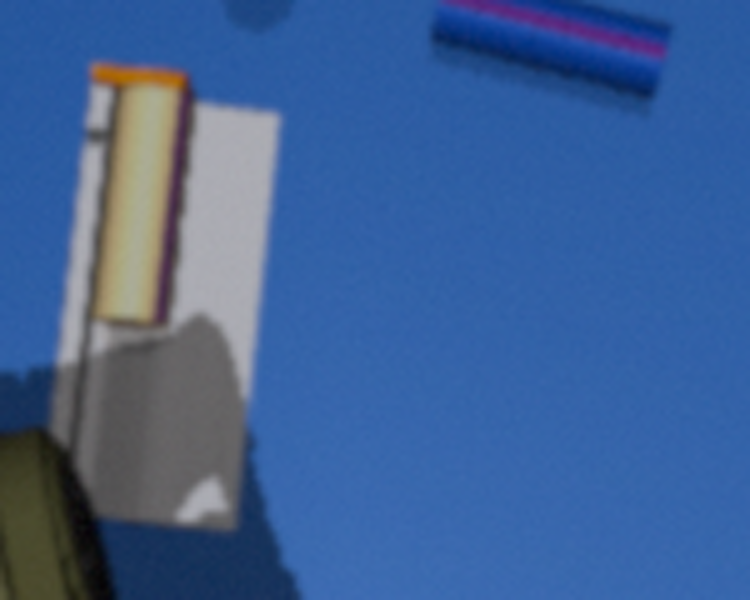

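View pics/s11.png

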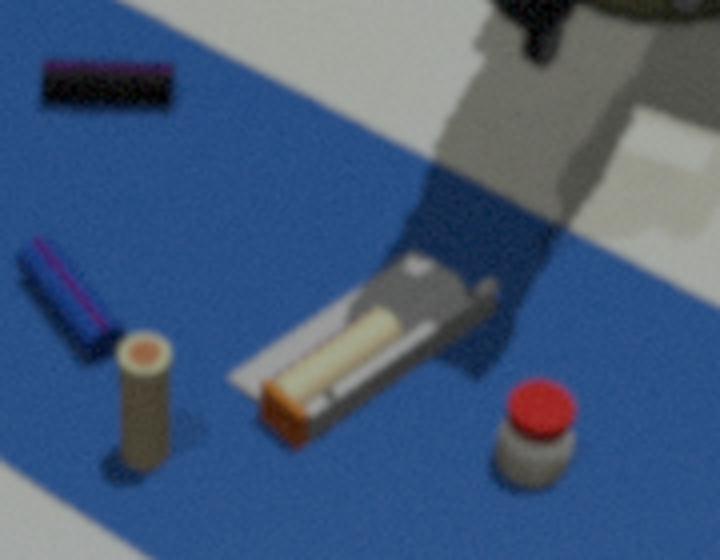

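View pics/t11full.png

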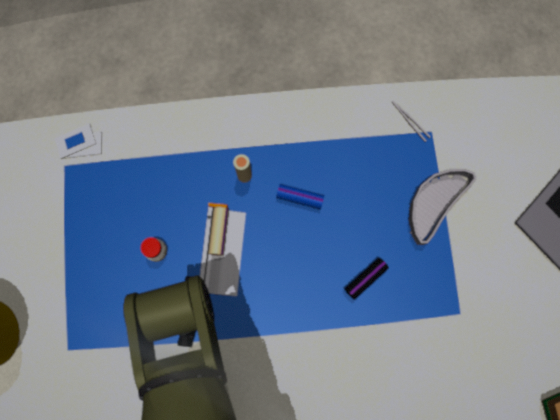

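```bash
python3 - <<'E'
from h import *
for p,z in [((131,319),.041),((148,80),.041),((94,318),.023),((170,325),.023)]:
    d=unproj('top',crop(p),z)[:2]-O; print((d@U).round(4),(d@V).round(4))
E
```

```text
-0.0106 -0.0034
0.1017 0.0015
-0.0097 0.0164
-0.0096 -0.0194
```

The blank's ends measure x ≈ -10 mm and +100 mm, with its axis within 2 mm of the groove line. That matches lying against the stop, and the bystanders look unmoved. Handing in.

```bash
python3 -c "from h import *;st();print(arm.hand_in())"
```

```text
t 11.25 tcp [0.4344 0.116  0.2108] yaw -10.9 down [ 0.011 -0.001 -1.   ] w -0.003 F [ 0.17  0.51 -0.05] cradle -0.1446 -0.0028
the job is handed in; nothing more can be done
None
```

The cream blank is lying in the V-groove against the orange end stop, and I handed the job in at 11.25 s. The system gave no verdict.

**What I did:** I rolled the blank along the bench and up the ramp with two half-open fingertips until it dropped into the groove. Its stripe passed underneath before it reached the ramp. Then I slid it along the groove with the shut fingers on its end. At the stop, the arm stopped advancing and the force rose from about 1 N to about 12 N. I backed off and raised the arm clear.

**Last checks, from the top camera:**
- **Position along the groove:** the blank's ends are at about -10 mm and +100 mm in the cradle frame, so its centre is at about +45 mm.
- **Position across the groove:** its axis is within about 2 mm of the centre line and parallel to it. One top-edge point read -3.4 mm, while the two sides averaged -1.5 mm. Calibration is only good to about 2 mm.
- **Bystanders:** the spare blank, jar and dish appear at the same pixels as at the start. I compared the pictures by eye and did not measure them again.

No check failed.

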